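# Tidy the tea lights, star weight and match tin onto their shaped rests

## Robot

A 6-joint arm with a two-finger parallel gripper is mounted at the origin on the work surface. World frame = base frame: x ahead of the robot, y to its left, z up, the work surface at z = 0. Lengths are in m, angles in degrees, forces in N, time in s.
With the tool pointing down it reaches from about 0.4 to 0.825 m from the base axis. Payload 7 kg.
Tool frame: the origin (TCP) lies midway between the tips of the shut fingers; the grasp point (between the pads) lies ctrl.tcp_to_grasp behind it (ctrl.tcp_to_grasp is the distance from the TCP to the grasp point, in m); y points along the fingers, z is the direction in which the jaws open and shut, and the axes are right-handed (so a half turn about y gives the same grasp; the last joint's range is limited). The gripper opens to 88 mm and grips with 3 to 60 N. Pads are 19 mm wide; open, the fingers measure 130 mm over their backs; the gripper's body (78 mm by 193 mm) begins 47 mm behind the grasp point.
Start: joints at [91.049, 20.546, 0.682, 0, -70.136, -16.507], TCP at [0.18, 0.651, 0.227] pointing down, gripper open.
Joint ranges: [-176.03, 176.03], [-82.01, 121.73], [-58.28, 71.71], [-173.87, 95.51], [-174.79, -0.11], [-173.66, 173.66]. Speed limits (degrees/s): [136.94, 136.94, 172.46, 180, 180, 180].

## Interface

Orientations are given as [roll, pitch, yaw] about the fixed x, y, z axes, in that order (R = Rz(yaw) Ry(pitch) Rx(roll)).
In Python, from plant import ctrl, snapshot, silhouettes gives the robot as it stands.
- The arm moves only by the shell command python3 -m pendant 'ROWS'. ROWS is JSON, a list that holds one entry, the list of rows, each a list of 7 numbers: the shift along the tool's x, y, z in cm, then the turn, a rotation vector about the tool's x, y, z in degrees, then the opening, from 0 (shut) to 1 (fully open). In form: [[[x, y, z, rx, ry, rz, hand], ...]]. A call has 1 to 12 rows; each row shifts and turns the commanded pose from where the row before left it, along the tool's axes as they then stand; what a row does not reach is not made up. A row lasts 1/12 s, in which the tool goes at most 41.7 mm and 7.16 degrees, less where a joint would pass 70% of its speed; a pose out of reach is approached as far as the arm can. A call with a gripper value outside its range is refused whole. The fingers move at their own pace and stop on an object; the grip force is fixed at half the most. Time passes only in rows, so rows that do not move let the fingers close. It gives the time, the measured TCP pose, the force and the opening at its end, in the units of the state.
- ctrl.get_obs(): the state, without advancing time (a new reading comes with each control period).
- snapshot(name): name is "scene" or "side" or "wrist"; returns a dict with "image" (400x640x3 uint8, red, green, blue), "camera_matrix" (3x3 intrinsics, pixels), "dist_coeffs" ([k1, k2, p1, p2, k3] as OpenCV has them; the pictures are not rectified), "eye" and "orientation" of the camera in the world; the wrist camera has in their place "mount" (4x4, takes a point from camera to tool coordinates, whose origin is the TCP and whose axes are the tool frame's). Camera axes: x right, y down, z forward; pixel columns grow to the right and rows downward; lengths in m; the calibration is good to about 2 mm. A picture is of the moment at which its call begins: read the wrist's pose just before it. There is no depth.
- ctrl.close_job(): hands the job in, once; it reports no verdict.
Trained networks look in a picture, given as the dict that the camera call returned (one of the last four; its "shot" number tells which), for a name from the list of things; names that differ only in an ending like _2 or _b are one class to them, and where a whole thing is asked for, a point or a joint stands for the part that bears it (a point fixed in the world has none). Each returns a list of dicts, best first, with "confidence" (0 to 1); they miss things now and then, are a little off and sometimes report something else, mostly with a low value. They report only what shows in the picture. A call takes as long as a camera call. They do not tell look-alikes from the thing itself.
- silhouettes(picture, thing): "mask" (400x640 bool, what is visible of it) and "bbox" ([left, top, width, height] in pixels, round what is visible of it).
The state is a dict: "clock": time; "joint_pos": joint angles; "qvel": joint speeds; "tau": joint torques, N m; "tool_pos": TCP position; "orientation": TCP orientation; "force": force on the tool from outside, world axes, zero at the start; "moment": the same for the moment, N m; "opening": finger opening in m.
Only numpy, scipy, OpenCV 4.12 (cv2) and the standard library are available. Lean on these libraries where they do the work, as an engineer would, in place of code of your own. Each camera call takes 0.05 s, during which the arm holds its last target.

## Task

Tidy the shelf after the party: put the small tea-light cup, the large tea-light cup, the star balloon weight and the match tin each onto the coral rest marked with its own shape and size, upright and centred on the mark, with the tin's length lined up with the oblong (the star's points may face any way). Leave the glass jar and the white organiser where they stand.

Things in the scene. Friction and masses are not known exactly. Their poses are not given: they have to be found in the camera images.
- small_cup_center (a point): Small round stainless steel tea-light cup with a candle in it, standing upright on the shelf: 40 mm diameter, 20 mm high, 20 to 45 g. The point is its centre, 10 mm above its underside; z up along its axis. Solid to grip across its outside.
- large_cup_center (a point): Large round stainless steel tea-light cup with a candle in it, standing upright on the shelf: 60 mm diameter, 26 mm high, 55 to 115 g. The point is its centre, 13 mm above its underside; z up along its axis. Solid to grip across its outside.
- star_center (a point): White plastic balloon weight: a flat five-pointed star, 12 mm thick, tips 38 mm from its centre, with a round upright stem 18 mm in diameter in the middle, from 12 mm up to 40 mm above its underside. Grip it by the stem. It weighs 60 to 130 g. The point is on the stem's axis, 20 mm above its underside; z up along the stem, x towards one of the tips.
- tin_center (a point): Closed oblong stainless steel match tin lying flat: 64 mm long (its x), 40 mm wide (its y), 24 mm high (z up), 45 to 100 g. The point is its centre, 12 mm above its underside. Grip it across the 40 mm width.
- small_round_rest_top (a point): Flat coral silicone rest, 96 x 96 x 6 mm, fixed to the shelf and lying level, with a dark disc, 44 mm in diameter (fits the small cup), marked at the middle of its top. The four rests have the same size and colour and differ only in that mark. This point is the centre of the mark, on the rest's upper face (6 mm above the shelf); z up.
- large_round_rest_top (a point): Flat coral silicone rest, 96 x 96 x 6 mm, fixed to the shelf and lying level, with a dark disc, 66 mm in diameter (fits the large cup), marked at the middle of its top. The four rests have the same size and colour and differ only in that mark. This point is the centre of the mark, on the rest's upper face (6 mm above the shelf); z up.
- star_rest_top (a point): Flat coral silicone rest, 96 x 96 x 6 mm, fixed to the shelf and lying level, with a dark five-pointed star, tips 42 mm from its centre (fits the balloon weight), marked at the middle of its top. The four rests have the same size and colour and differ only in that mark. This point is the centre of the mark, on the rest's upper face (6 mm above the shelf); z up, x towards one of the star's tips.
- oblong_rest_top (a point): Flat coral silicone rest, 96 x 96 x 6 mm, fixed to the shelf and lying level, with a dark oblong, 70 x 46 mm (fits the tin), marked at the middle of its top. The four rests have the same size and colour and differ only in that mark. This point is the centre of the mark, on the rest's upper face (6 mm above the shelf); z up, x along the oblong's length.
- jar_center (a point): Bystander: clear glass jar with a metal screw-top lid, 70 mm diameter, 102 mm high, loose, to the left of the work. The point is its centre, 51 mm above its underside; z up.
- organiser_center (a point): Bystander: white plastic organiser with slotted dividers and some cards in it, 160 mm (its x) by 120 mm (its y) by 70 mm high (cards to 90 mm), loose, to the right of the work. The point is 35 mm above the middle of its underside; z up.
Not all that is in view belongs to the job. What is shaped like the part that bears star_center but black or brown is not meant.

How it is judged (in metres and radians):
At the end, for the whole second after the job is handed in: Each thing is released, at rest and upright (0.12 rad) on the rest with its own mark: centre within 12 mm of the mark's, height within 4 mm; the tin's long axis within 0.22 rad of the oblong's, either way round; jar and organiser within 20 mm of where they stood (horizontal distance between small_cup_center and small_round_rest_top below 0.012 m and z of small_cup_center in the frame of small_round_rest_top between 0.006 and 0.014 m and not (angle between small_cup_center's own z axis and vertical above 0.12 rad) and linear speed of each of small_cup, large_cup, star, tin below 0.01 m/s and horizontal distance between large_cup_center and large_round_rest_top below 0.012 m and z of large_cup_center in the frame of large_round_rest_top between 0.009 and 0.017 m and not (angle between large_cup_center's own z axis and vertical above 0.12 rad) and horizontal distance between star_center and star_rest_top below 0.012 m and z of star_center in the frame of star_rest_top between 0.016 and 0.024 m and not (angle between star_center's own z axis and vertical above 0.12 rad) and horizontal distance between tin_center and oblong_rest_top below 0.012 m and z of tin_center in the frame of oblong_rest_top between 0.008 and 0.016 m and not (angle between tin_center's own z axis and vertical above 0.12 rad) and angle between the x axis of tin_center and the x axis of oblong_rest_top, either way round below 0.22 rad and distance of each of jar_center, organiser_center from where it was at the start of the episode below 0.02 m); the robot touches nothing.
It fails at once if the jar is pushed more than 20 mm or tipped (distance of jar_center from where it was at the start of the episode above 0.02 m or angle between jar_center's own z axis and vertical above 0.2 rad).
It fails at once if the organiser is pushed more than 20 mm or tipped (distance of organiser_center from where it was at the start of the episode above 0.02 m or angle between organiser_center's own z axis and vertical above 0.2 rad).
It also fails if it takes over 96 s, if anything falls off the work surface, if the arm or the gripper's body presses on something with over 40 N, if the wrist force passes 120 N, or if a joint passes its speed limit or range.

## Working session

There is one attempt and no reset: what is moved stays moved. The work goes in short steps, Python scripts to look and compute and a shell command to move; the robot and the scene stay as the last step left them, time stands still between calls to the robot, and variables do not carry over. Pictures are saved under pics/ and viewed, and the job is handed in when it is done.

```bash
ls; mkdir -p pics; cat > h.py <<'E'
import numpy as np, cv2
from plant import ctrl, snapshot, silhouettes
from scipy.spatial.transform import Rotation as R
def save(p,n): cv2.imwrite('pics/'+n, cv2.cvtColor(p if isinstance(p,np.ndarray) else p['image'],cv2.COLOR_RGB2BGR))
E
python3 - <<'E'
from h import *
o=ctrl.get_obs(); print(o, ctrl.tcp_to_grasp)
for n in ['scene','side','wrist']:
    p=snapshot(n); save(p,n+'0.png'); print(n,{k:v for k,v in p.items() if k!='image'})
E
```

```text
pics
{'clock': 0.0, 'joint_pos': array([ 9.10482731e+01,  2.05908353e+01,  6.33920585e-01, -1.79285981e-02,
       -7.01350523e+01, -1.65086539e+01]), 'qvel': array([-0.03622894,  0.04551762, -0.13020243, -0.03395794, -0.04977492,
       -0.01780041]), 'tau': array([-9.13362837e-04, -5.82715023e+01,  2.93074107e+01,  6.99759588e+00,
        7.00330449e-03, -1.49781799e-04]), 'tool_pos': array([0.1798252 , 0.65010986, 0.22563746]), 'orientation': array([-8.99070346e+01,  9.97632348e-03,  1.64533521e+02]), 'force': array([-0.05101198,  0.17129113,  0.29570555]), 'moment': array([-0.0023481 ,  0.02645622,  0.02561235]), 'opening': 0.087377435835509} 0.0188
scene {'camera_matrix': array([[413.95147253,   0.        , 320.43098072],
       [  0.        , 413.95147253, 200.75029363],
       [  0.        ,   0.        ,   1.        ]]), 'dist_coeffs': array([-0.00872743,  0.        ,  0.        ,  0.        ,  0.        ]), 'eye': array([ 1.11784548, -0.68709641,  1.2020881 ]), 'orientation': array([-141.94950334,    0.32407905,   43.24102358]), 'shot': 1}
side {'camera_matrix': array([[425.
[... 293 characters left out ...]
ion': array([-140.52277568,   -1.04107953, -160.24355868]), 'shot': 2}
wrist {'camera_matrix': array([[325.39135889,   0.        , 316.28345771],
       [  0.        , 325.39135889, 204.29408562],
       [  0.        ,   0.        ,   1.        ]]), 'dist_coeffs': array([-0.05085821,  0.        ,  0.        ,  0.        ,  0.        ]), 'mount': array([[-6.07720130e-04,  9.68460891e-01,  2.49164870e-01,
        -6.56417432e-02],
       [ 1.03935957e-04, -2.49164854e-01,  9.68461081e-01,
        -1.56979071e-01],
       [ 9.99999810e-01,  6.14450483e-04,  5.07645874e-05,
         8.58763842e-04],
       [ 0.00000000e+00,  0.00000000e+00,  0.00000000e+00,
         1.00000000e+00]]), 'shot': 3}
```

View pics/scene0.png

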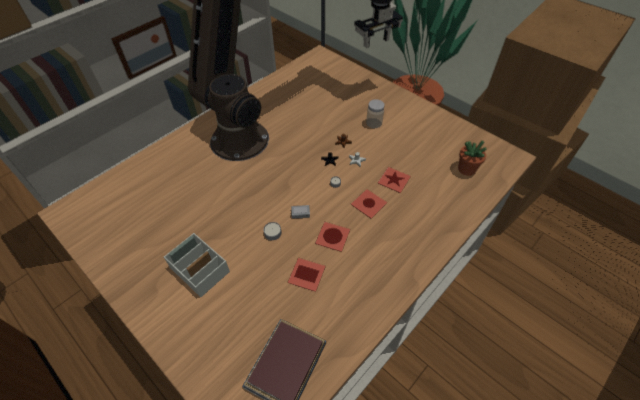

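View pics/side0.png

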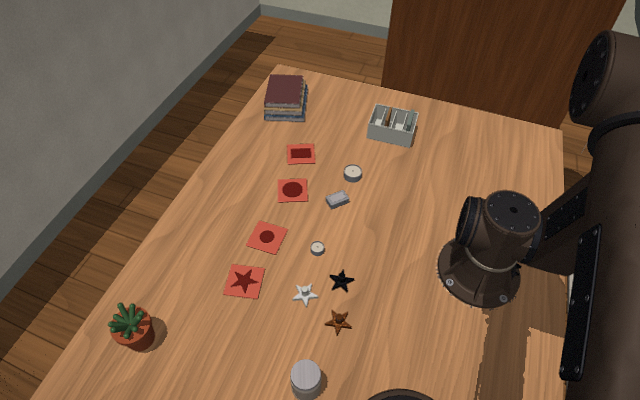

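View pics/wrist0.png

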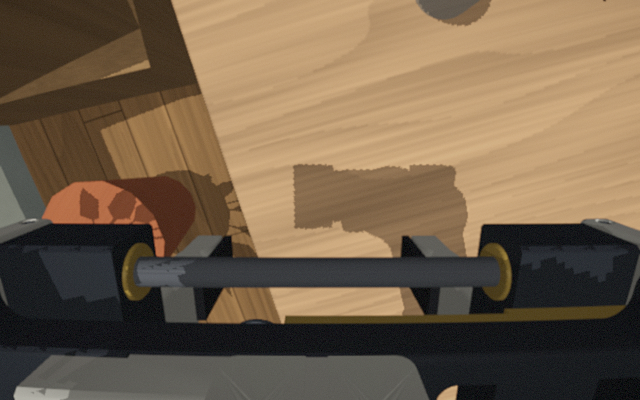

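The scene view shows the white star at (357,159), the black look-alike at (330,159) and the brown one at (343,140). The small cup is at (335,182), the tin at (300,212) and the large cup at (273,231). The rests, top to bottom, are star (395,179), small round (369,203), large round (333,236) and oblong (307,274). Only the white star fits the description.

```bash
cat >> h.py <<'E'
def cam(p):
    if 'mount' in p:
        o=p['obs']; T=np.eye(4); T[:3,:3]=R.from_euler('xyz',o['orientation'],degrees=True).as_matrix(); T[:3,3]=o['tool_pos']
        M=T@p['mount']; return M[:3,:3],M[:3,3]
    return R.from_euler('xyz',p['orientation'],degrees=True).as_matrix(), np.array(p['eye'])
def toplane(p,uv,z):
    A,e=cam(p); uv=np.asarray(uv,float).reshape(-1,1,2)
    n=cv2.undistortPoints(uv,p['camera_matrix'],p['dist_coeffs'])[:,0]
    d=np.c_[n,np.ones(len(n))]@A.T
    return e+d*((z-e[2])/d[:,2])[:,None]
def proj(p,X):
    A,e=cam(p); Rc=A.T; return cv2.projectPoints(np.asarray(X,float),cv2.Rodrigues(Rc)[0],-Rc@e,p['camera_matrix'],p['dist_coeffs'])[0][:,0]
H=dict(small_cup_center=.010,large_cup_center=.013,star_center=.010,tin_center=.012,small_round_rest_top=.006,large_round_rest_top=.006,star_rest_top=.006,oblong_rest_top=.006,jar_center=.051,organiser_center=.035)
E
python3 - <<'E'
from h import *
for n in ['scene','side']:
    p=snapshot(n)
    for t in H:
        for r in silhouettes(p,t)[:4]:
            ys,xs=np.nonzero(r['mask'])
            if len(xs)==0: continue
            print(n,t,round(r['confidence'],2),r['bbox'],toplane(p,[xs.mean(),ys.mean()],H[t])[0].round(4))
    im=p['image']
    c=im[110:310,220:430] if n=='scene' else im[130:350,220:390]
    save(cv2.resize(c,None,fx=3.5 if n=='side' else 2.8,fy=3.5 if n=='side' else 2.8,interpolation=cv2.INTER_CUBIC)[:600],n+'_crop.png')
    # dark marks
    hsv=cv2.cvtColor(im,cv2.COLOR_RGB2HSV)
    rest=((hsv[...,0]<8)|(hsv[...,0]>172))&(hsv[...,1]>140)
    nl,l,s,c=cv2.connectedComponentsWithStats(rest.astype(np.uint8))
    for i in range(1,nl):
        if s[i,4]>250 and s[i,2]<60:
            m=l==i; g=im[...,0][m]
            mm=m&(im[...,0]<(np.percentile(g,5)+np.percentile(g,95))/2)
            # interior only
            mm&=cv2.erode(cv2.morphologyEx(m.astype(np.uint8),cv2.MORPH_CLOSE,np.ones((5,5))),np.ones((3,3)))>0
            ys,xs=np.nonzero(mm)
            P=toplane(p,np.c_[xs,ys],.006)[:,:2]; q=P.mean(0); w,v=np.linalg.eigh(np.cov((P-q).T)); a=v[:,1]
            ys,xs=np.nonzero(m); Q=toplane(p,np.c_[xs,ys],.006)[:,:2]
            print('mark',n,s[i],q.round(4),'area mm2',len(P)/s[i,4],np.sqrt(w).round(4),np.degrees(np.arctan2(a[1],a[0])).round(1),'rest',(((Q.min(0)+Q.max(0))/2)).round(4), Q.mean(0).round(4))
E
```

```text
scene small_cup_center 0.56 [315.7, 221.3, 32.6, 28.6] [ 0.6081 -0.0955  0.01  ]
scene large_cup_center 0.68 [265.0, 221.0, 17.2, 18.8] [ 0.4424 -0.2228  0.013 ]
scene large_cup_center 0.51 [377.4, 168.7, 35.2, 24.7] [0.6074 0.2544 0.013 ]
scene tin_center 0.58 [289.3, 205.2, 21.1, 10.7] [ 0.4545 -0.0963  0.012 ]
scene tin_center 0.21 [329.2, 173.8, 14.2, 14.3] [0.4521 0.0943 0.012 ]
scene small_round_rest_top 0.6 [350.6, 189.2, 32.3, 28.7] [0.607  0.1019 0.006 ]
scene large_round_rest_top 0.71 [163.6, 235.8, 66.2, 58.1] [ 0.3565 -0.4786  0.006 ]
scene large_round_rest_top 0.61 [315.2, 220.0, 34.3, 31.4] [ 0.6064 -0.095   0.006 ]
scene star_rest_top 0.91 [376.4, 168.7, 32.4, 24.6] [0.6035 0.2556 0.006 ]
scene oblong_rest_top 0.9 [289.4, 253.4, 34.5, 39.3] [ 0.6446 -0.2578  0.006 ]
scene jar_center 0.84 [370.0, 100.2, 14.6, 27.2] [0.3423 0.4665 0.051 ]
mark scene [378 168  32  25 440] [0.6031 0.2602] area mm2 0.24545454545454545 [0.0143 0.0153] -165.7 rest [0.6054 0.2573] [0.6061 0.2564]
mark scene [352 190  34  28 515] [0.6057 0.1042] area mm2 0.1825242718446602 [0.0112 0.0114] 130.7
[... 1257 characters left out ...]
ter 0.82 [366.8, 104.1, 51.8, 41.3] [ 0.3763 -0.4824  0.035 ]
side organiser_center 0.47 [287.8, 142.5, 27.7, 24.5] [ 0.6301 -0.2268  0.035 ]
mark side [287 144  28  20 537] [ 0.6428 -0.2573] area mm2 0.35567970204841715 [0.0137 0.02  ] -154.2 rest [ 0.6424 -0.2546] [ 0.6419 -0.2531]
mark side [278 178  30  25 671] [ 0.6079 -0.0914] area mm2 0.368107302533532 [0.0164 0.0166] 113.3 rest [ 0.6056 -0.0905] [ 0.6057 -0.088 ]
mark side [246 221  42  34 878] [0.6079 0.1053] area mm2 0.16514806378132119 [0.0107 0.0114] 111.5 rest [0.6066 0.1071] [0.6063 0.108 ]
mark side [ 223  264   42   35 1078] [0.6053 0.2608] area mm2 0.22634508348794063 [0.0149 0.0149] 63.5 rest [0.6049 0.2617] [0.6044 0.263 ]
```

View pics/side_crop.png

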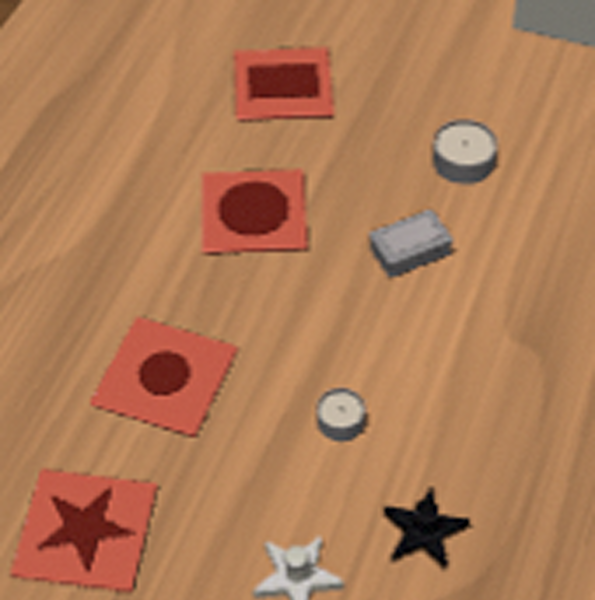

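View pics/scene_crop.png

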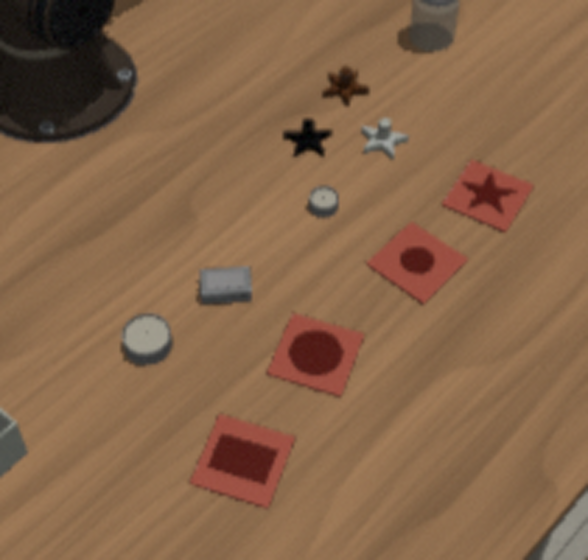

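```bash
cat >> h.py <<'E'
def go(x,y,z,yaw):
    o=ctrl.get_obs(); Rm=R.from_euler('xyz',o['orientation'],degrees=True)
    d=Rm.inv().apply(np.array([x,y,z])-o['tool_pos'])*100
    Rt=R.from_euler('xyz',[-90,0,yaw],degrees=True); rv=np.degrees((Rm.inv()*Rt).as_rotvec())
    d2=Rt.inv().apply(np.array([x,y,z])-o['tool_pos'])*100
    print('t',round(o['clock'],2),'pos',o['tool_pos'].round(4),o['orientation'].round(2),'op',round(o['opening'],4),'F',o['force'].round(1))
    print('shift cm (now axes)',d.round(2),'turn',rv.round(2),'shift if turned first',d2.round(2))
E
python3 - <<'E'
from h import *
for n in ['scene','side']:
    p=snapshot(n)
    r=silhouettes(p,'tin_center')[0]
    im=p['image']; x,y,w,h=map(int,r['bbox']); x-=6;y-=6;w+=12;h+=12
    hsv=cv2.cvtColor(im,cv2.COLOR_RGB2HSV)[y:y+h,x:x+w]
    # top face: low saturation, bright
    m=(hsv[...,1]<70)&(hsv[...,2]>95)
    ys,xs=np.nonzero(m); P=toplane(p,np.c_[xs+x,ys+y],.024)[:,:2].astype(np.float32)
    print(n,len(P),P.mean(0),cv2.minAreaRect(P*1000))
    w_,v=np.linalg.eigh(np.cov(P.T)); print(np.sqrt(w_),np.degrees(np.arctan2(v[1,1],v[0,1])))
    q=toplane(p,[[220+a/3.5,130+b/3.5] for a,b in [(370,240),(430,210),(453,242),(390,265)]] if n=='side' else [[220+a/2.8,110+b/2.8] for a,b in [(202,270),(250,268),(251,293),(200,293)]],.024)[:,:2]
    print(q.round(4).tolist(), [np.degrees(np.arctan2(*(q[(i+1)%4]-q[i])[::-1])).round() for i in range(4)],[np.linalg.norm(q[(i+1)%4]-q[i]).round(3) for i in range(4)])
go(0.434,0.246,0.2256,180)
E
```

```text
scene 165 [ 0.45585614 -0.09836057] ((455.03759765625, -98.18084716796875), (65.00000762939453, 39.98891830444336), 43.005592346191406)
[0.01151461 0.01891992] 46.767735238808775
[[0.4249, -0.1077], [0.4675, -0.0636], [0.4961, -0.0911], [0.4491, -0.1349]] [np.float64(46.0), np.float64(-44.0), np.float64(-137.0), np.float64(132.0)] [np.float64(0.061), np.float64(0.04), np.float64(0.064), np.float64(0.036)]
side 214 [ 0.45755047 -0.09506946] ((459.6621398925781, -93.11341857910156), (73.83683013916016, 43.40148162841797), 52.73618698120117)
[0.01192033 0.01931337] 50.31095143763236
[[0.488, -0.078], [0.4488, -0.1304], [0.418, -0.1018], [0.462, -0.0572]] [np.float64(-127.0), np.float64(137.0), np.float64(45.0), np.float64(-39.0)] [np.float64(0.065), np.float64(0.042), np.float64(0.063), np.float64(0.033)]
t 1.45 pos [0.1799 0.6506 0.2266] [-90.     0.   164.54] op 0.0874 F [ 0.2 -0.3 -0. ]
shift cm (now axes) [-35.27   0.1   32.22] turn [ -0.   -15.46  -0.  ] shift if turned first [-25.41   0.1   40.46]
```

```bash
python3 -m pendant '[[[0,0,0,0,-5.15,0,1],[0,0,0,0,-5.15,0,1],[0,0,0,0,-5.16,0,1],[-2,0,2.5,0,0,0,1],[-2,0,3.2,0,0,0,1],[-2,0,3.2,0,0,0,1],[-2,0,3.2,0,0,0,1],[-2,0,3.2,0,0,0,1],[-2,0,3.2,0,0,0,1],[-2,0,3.2,0,0,0,1],[-2,0,3.2,0,0,0,1],[-2,0,3.2,0,0,0,1]]]'
python3 -m pendant '[[[-2,0,3.2,0,0,0,1],[-2,0,3.2,0,0,0,1],[-2,0,3.2,0,0,0,1],[-1.41,1,2.7,0,0,0,0.7],[0,2,0,0,0,0,0.6],[0,2,0,0,0,0,0.6],[0,2,0,0,0,0,0.6],[0,0,0,0,0,0,0.6],[0,0,0,0,0,0,0.6]]]'
python3 - <<'E'
from h import *
go(.434,.246,.016,180)
o=ctrl.get_obs(); p=snapshot('wrist'); p['obs']=o; save(p,'w1.png')
for r in silhouettes(p,'star_center')[:4]:
    ys,xs=np.nonzero(r['mask'])
    if len(xs): print(r['confidence'],r['bbox'],toplane(p,[xs.mean(),ys.mean()],.01)[0].round(4))
print(proj(p,[[.434,.245,.04]]))
E
```

```text
clock: 2.45
tool_pos: [0.3605, 0.3679, 0.2269]
orientation: [-90.0, 0.0, -180.0]
force: [1.5, -0.0, 0.1]
opening: 0.0876
clock: 3.2
tool_pos: [0.4339, 0.2461, 0.1563]
orientation: [-89.9, -0.1, -180.0]
force: [-0.0, 0.7, 0.4]
opening: 0.0549
t 3.2 pos [0.4339 0.2461 0.1563] [-8.99e+01 -6.00e-02 -1.80e+02] op 0.0549 F [-0.   0.7  0.4]
shift cm (now axes) [-0.03 14.03 -0.02] turn [-0.1   0.    0.06] shift if turned first [-1.000e-02  1.403e+01  1.000e-02]
0.91 [291.1, 155.0, 67.1, 70.4] [0.435 0.24  0.01 ]
0.59 [257.1, 286.5, 55.9, 27.9] [0.3195 0.281  0.01  ]
0.5 [355.6, 231.3, 46.7, 60.0] [0.3662 0.1914 0.01  ]
[[316.64745168 198.54774784]]
```

View pics/w1.png

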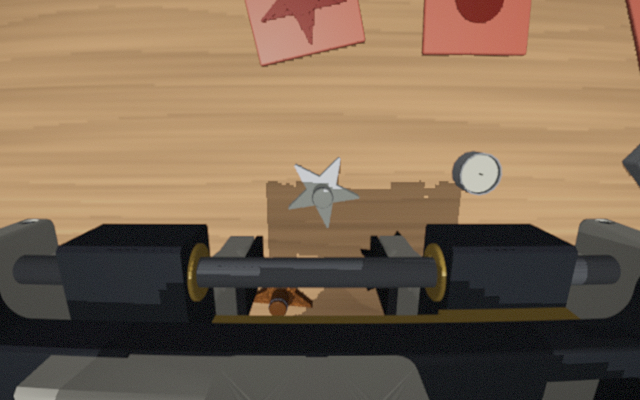

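The white star's stem top shows at (322,196), and the small cup's top at (480,173).

```bash
python3 - <<'E'
from h import *
o=ctrl.get_obs(); p=snapshot('wrist'); p['obs']=o
print(toplane(p,[[323,193]],.04),toplane(p,[[480,173]],.02))
E
```

```text
[[0.43963379 0.2409839  0.04      ]] [[0.45454253 0.09541093 0.02      ]]
```

```bash
python3 -m pendant '[[[-0.25,3,0.45,0,0,0,0.6],[0,3.5,0,0,0,0,0.6],[0,3.5,0,0,0,0,0.6],[0,2.5,0,0,0,0,0.6],[0,1.5,0,0,0,0,0.6],[0,0,0,0,0,0,0],[0,0,0,0,0,0,0],[0,0,0,0,0,0,0],[0,0,0,0,0,0,0],[0,0,0,0,0,0,0],[0,0,0,0,0,0,0]]]'
python3 -c "
from h import *
go(.6045,.2605,.1,180)"
```

```text
clock: 4.27
tool_pos: [0.437, 0.2426, 0.0177]
orientation: [-90.1, 0.1, -180.0]
force: [-0.1, -1.3, 0.9]
opening: 0.0179
t 4.27 pos [0.437  0.2426 0.0177] [-9.0090e+01  8.0000e-02 -1.7999e+02] op 0.0179 F [-0.1 -1.3  0.9]
shift cm (now axes) [-16.76  -8.21  -1.8 ] turn [ 0.09  0.01 -0.08] shift if turned first [-16.75  -8.23  -1.79]
```

```bash
python3 -m pendant '[[[0,-2,0,0,0,0,0],[0,-3,0,0,0,0,0],[-2.3,0,0,0,0,0,0],[-3,0,-0.4,0,0,0,0],[-3,0,-0.4,0,0,0,0],[-3,0,-0.4,0,0,0,0],[-3,0,-0.4,0,0,0,0],[-2.4,0,-0.2,0,0,0,0],[0,1,0,0,0,0,0],[0,1.5,0,0,0,0,0],[0,1,0,0,0,0,0],[0,0,0,0,0,0,0]]]'
python3 -c "
from h import *
go(.6045,.2605,.0237,180)"
```

```text
clock: 5.27
tool_pos: [0.6016, 0.2589, 0.029]
orientation: [-89.9, -0.2, 180.0]
force: [-0.1, -0.8, -1.3]
opening: 0.0172
t 5.27 pos [0.6016 0.2589 0.029 ] [-89.87  -0.22 179.96] op 0.0172 F [-0.1 -0.8 -1.3]
shift cm (now axes) [-0.29  0.53 -0.17] turn [-0.13 -0.04  0.22] shift if turned first [-0.29  0.53 -0.16]
```

```bash
python3 -m pendant '[[[-0.15,0.3,-0.1,0,0,0,0],[0,0.2,0,0,0,0,0],[0,0,0,0,0,0,0]]]'
python3 - <<'E'
from h import *
go(.6045,.2605,.0237,180)
p=snapshot('side'); save(cv2.resize(p['image'][200:350,180:340],None,fx=4,fy=4),'s1.png')
for t in ['star_center','star_rest_top']:
  for r in silhouettes(p,t)[:3]:
    ys,xs=np.nonzero(r['mask']); print(t,r['confidence'],toplane(p,[xs.mean(),ys.mean()],.016)[0])
E
```

```text
clock: 5.52
tool_pos: [0.6051, 0.2614, 0.027]
orientation: [-90.0, 0.0, -180.0]
force: [-0.2, 0.2, -1.2]
opening: 0.0175
t 5.52 pos [0.6051 0.2614 0.027 ] [-9.0020e+01  3.0000e-02 -1.7997e+02] op 0.0175 F [-0.2  0.2 -1.2]
shift cm (now axes) [0.06 0.33 0.09] turn [ 0.02  0.03 -0.03] shift if turned first [0.06 0.33 0.09]
star_center 0.69 [0.35004386 0.45308148 0.016     ]
star_center 0.68 [0.35675971 0.1759169  0.016     ]
star_center 0.58 [0.32584262 0.28942538 0.016     ]
```

View pics/s1.png

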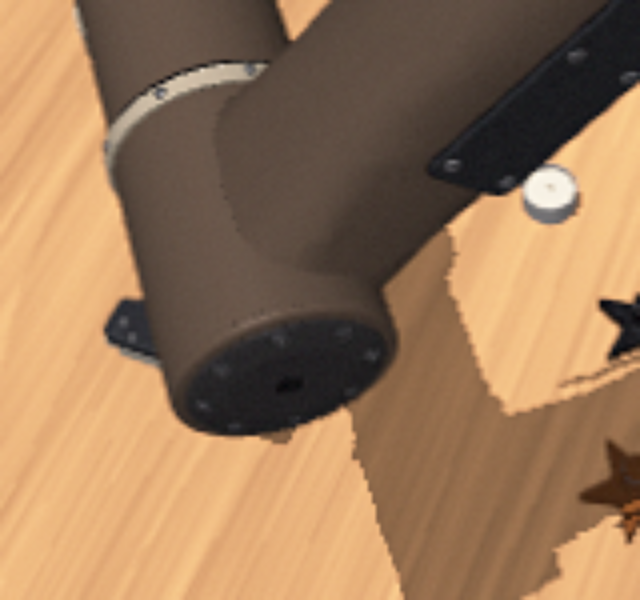

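```bash
python3 -m pendant '[[[0,0.2,0,0,0,0,0],[0,0.1,0,0,0,0,0],[0,0,0,0,0,0,0]]]'
python3 -m pendant '[[[0,0,0,0,0,0,0.5],[0,0,0,0,0,0,0.6],[0,0,0,0,0,0,0.6],[0,0,0,0,0,0,0.6],[0,-2,0,0,0,0,0.6],[0,-3,0,0,0,0,0.6],[0,-3,0,0,0,0,0.6],[0,-3,0,0,0,0,0.6],[0,0,0,0,0,0,0.8]]]'
python3 - <<'E'
from h import *
go(.453,.0945,.13,180)
o=ctrl.get_obs();p=snapshot('wrist');p['obs']=o; save(p,'w2.png')
for t in ['star_center','star_rest_top']:
  for r in silhouettes(p,t)[:3]:
    ys,xs=np.nonzero(r['mask']); print(t,r['confidence'],r['bbox'],toplane(p,[xs.mean(),ys.mean()],.016 if t=='star_center' else .006)[0])
E
```

```text
clock: 5.92
tool_pos: [0.6051, 0.2612, 0.0237]
orientation: [-90.0, 0.0, -180.0]
force: [0.2, 0.3, -0.0]
opening: 0.0176
clock: 6.67
tool_pos: [0.6083, 0.2628, 0.1407]
orientation: [-90.3, 0.5, -179.9]
force: [0.7, 1.6, 0.6]
opening: 0.0551
t 6.67 pos [0.6083 0.2628 0.1407] [ -90.28    0.51 -179.93] op 0.0551 F [0.7 1.6 0.6]
shift cm (now axes) [15.56  0.85 16.81] turn [ 0.28  0.07 -0.51] shift if turned first [15.53  1.07 16.83]
star_center 0.75 [283.3, 168.1, 74.1, 73.2] [0.6033229  0.26072559 0.016     ]
star_rest_top 0.89 [257.6, 137.0, 121.9, 118.4] [0.60925229 0.25871648 0.006     ]
```

View pics/w2.png

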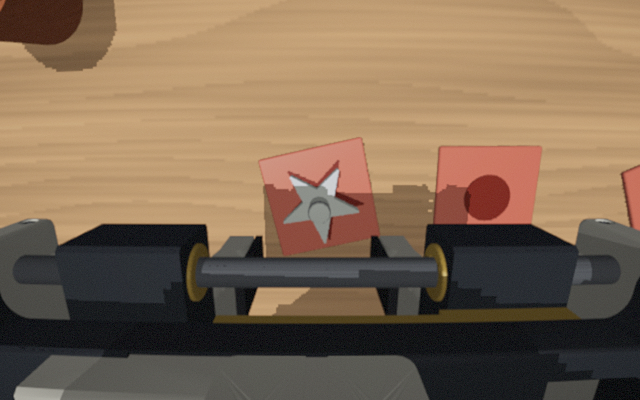

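The wrist view shows the star standing on its mark at (320,203), about 4 mm low, towards the base. I'll check it precisely later.

```bash
python3 -m pendant '[[[1.5,0,1.7,0,0,0,0.8],[2,0,2.2,0,0,0,0.8],[2,0,2.2,0,0,0,0.8],[2,0,2.2,0,0,0,0.8],[2,0,2.2,0,0,0,0.8],[2,0,2.2,0,0,0,0.8],[2,0,2.2,0,0,0,0.8],[2,1,1.9,0,0,0,0.8],[0,0,0,0,0,0,0.8],[0,0,0,0,0,0,0.8]]]'
python3 - <<'E'
from h import *
go(.453,.0945,.003,180)
o=ctrl.get_obs();p=snapshot('wrist');p['obs']=o; save(p,'w3.png')
for t in ['small_cup_center','tin_center']:
  for r in silhouettes(p,t)[:3]:
    ys,xs=np.nonzero(r['mask']); print(t,r['confidence'],r['bbox'],toplane(p,[xs.mean(),ys.mean()],H[t])[0])
print(proj(p,[[.453,.0945,.02]]))
E
```

```text
clock: 7.65
tool_pos: [0.4483, 0.0917, 0.1225]
orientation: [-89.9, -0.1, 180.0]
force: [1.0, 0.9, 0.1]
opening: 0.0703
t 7.65 pos [0.4483 0.0917 0.1225] [-8.9930e+01 -1.2000e-01  1.7995e+02] op 0.0703 F [1.  0.9 0.1]
shift cm (now axes) [-0.49 11.95 -0.3 ] turn [-0.07 -0.05  0.12] shift if turned first [-0.47 11.95 -0.28]
small_cup_center 0.95 [292.1, 172.4, 46.5, 48.8] [0.45186019 0.09274351 0.01      ]
tin_center 0.88 [493.7, 147.7, 89.9, 76.6] [ 0.45878368 -0.09872288  0.012     ]
[[311.97847743 196.98361954]]
```

View pics/w3.png

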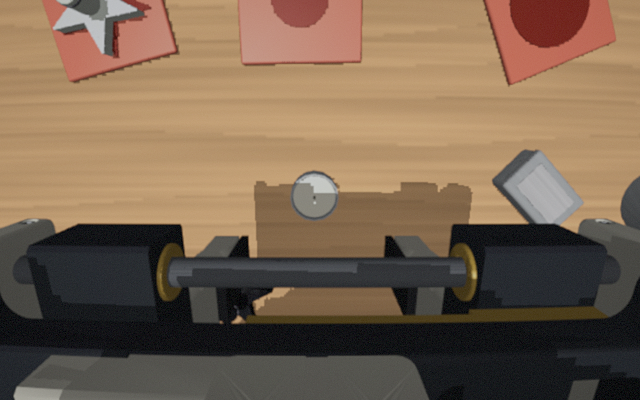

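The small cup is at (315,195), as predicted.

```bash
python3 -m pendant '[[[-0.4,2,-0.2,0,0,0,0.8],[0,3,0,0,0,0,0.8],[0,3,0,0,0,0,0.8],[0,2.4,0,0,0,0,0.8],[0,1.4,0,0,0,0,0.8],[0,0,0,0,0,0,0.8],[0,0,0,0,0,0,0],[0,0,0,0,0,0,0],[0,0,0,0,0,0,0],[0,0,0,0,0,0,0],[0,0,0,0,0,0,0],[0,0,0,0,0,0,0]]]'
python3 -c "
from h import *
go(.607,.105,.06,180)"
```

```text
clock: 8.8
tool_pos: [0.4545, 0.0954, 0.0064]
orientation: [-90.1, 0.1, -180.0]
force: [-1.1, 0.6, 5.7]
opening: 0.0394
t 8.8 pos [0.4545 0.0954 0.0064] [-9.0050e+01  8.0000e-02 -1.7999e+02] op 0.0394 F [-1.1  0.6  5.7]
shift cm (now axes) [-15.25  -5.34  -0.96] turn [ 0.05  0.01 -0.08] shift if turned first [-15.25  -5.36  -0.96]
```

```bash
python3 -m pendant '[[[0,-2,0,0,0,0,0],[-1,-3,0,0,0,0,0],[-2,0,-0.2,0,0,0,0],[-2.5,0,-0.2,0,0,0,0],[-2.5,0,-0.2,0,0,0,0],[-2.5,0,-0.2,0,0,0,0],[-2.5,0,-0.2,0,0,0,0],[-2.2,0,0,0,0,0,0],[0,1,0,0,0,0,0],[0,1.5,0,0,0,0,0],[0,0.8,0,0,0,0,0],[0,0,0,0,0,0,0]]]'
python3 -m pendant '[[[0,0,0,0,0,0,0],[0,0,0,0,0,0,0]]]'
python3 -c "
from h import *
go(.607,.105,.0125,180)"
```

```text
clock: 9.8
tool_pos: [0.6043, 0.1043, 0.0205]
orientation: [-89.9, -0.2, 180.0]
force: [0.4, -0.3, 0.5]
opening: 0.0389
clock: 9.97
tool_pos: [0.6062, 0.1052, 0.0233]
orientation: [-90.0, 0.0, -180.0]
force: [0.3, 0.0, 0.5]
opening: 0.0394
t 9.97 pos [0.6062 0.1052 0.0233] [-9.0010e+01  4.0000e-02 -1.7997e+02] op 0.0394 F [0.3 0.  0.5]
shift cm (now axes) [-0.08  1.08  0.02] turn [ 0.01  0.03 -0.04] shift if turned first [-0.08  1.08  0.02]
```

```bash
python3 -m pendant '[[[0,0.6,0,0,0,0,0],[0,0.3,0,0,0,0,0],[0,0,0,0,0,0,0],[0,0,0,0,0,0,0]]]'; python3 -m pendant '[[[0,0.1,0,0,0,0,0],[0,0,0,0,0,0,0]]]'
```

```text
clock: 10.3
tool_pos: [0.6059, 0.1051, 0.0135]
orientation: [-90.0, -0.0, -180.0]
force: [-0.6, -0.3, -0.2]
opening: 0.0391
clock: 10.47
tool_pos: [0.6061, 0.1051, 0.0126]
orientation: [-90.0, 0.0, -180.0]
force: [0.7, -0.5, 0.2]
opening: 0.0392
```

```bash
python3 -m pendant '[[[0,0,0,0,0,0,0.6],[0,0,0,0,0,0,0.7],[0,0,0,0,0,0,0.7],[0,0,0,0,0,0,0.7],[0,-2,0,0,0,0,0.7],[0,-3,0,0,0,0,0.8],[0,-3,0,0,0,0,0.8],[0,-3,0,0,0,0,0.8],[0,0,0,0,0,0,0.8]]]'
python3 - <<'E'
from h import *
o=ctrl.get_obs();p=snapshot('wrist');p['obs']=o; save(p,'w4.png')
for t in ['small_cup_center','small_round_rest_top']:
  for r in silhouettes(p,t)[:3]:
    ys,xs=np.nonzero(r['mask']); print(t,r['confidence'],r['bbox'],toplane(p,[xs.mean(),ys.mean()],.016 if t=='small_cup_center' else .006)[0])
go(.457,-.097,.12,227)
E
```

```text
clock: 11.22
tool_pos: [0.6096, 0.1062, 0.1293]
orientation: [-90.2, 0.5, -179.9]
force: [0.9, 0.6, -0.1]
opening: 0.0699
small_cup_center 0.74 [295.4, 183.0, 47.8, 49.6] [0.60341943 0.10420038 0.016     ]
small_cup_center 0.57 [110.5, 168.9, 72.8, 54.2] [0.60764402 0.25816701 0.016     ]
small_cup_center 0.15 [468.0, 138.0, 122.8, 93.8] [ 0.62270904 -0.08198361  0.016     ]
small_round_rest_top 0.6 [266.0, 147.3, 109.1, 105.4] [0.6114146  0.10330766 0.006     ]
t 11.37 pos [0.6059 0.1051 0.1228] [-9.0040e+01  3.0000e-02  1.7999e+02] op 0.0701 F [-1.4  0.1 -0.2]
shift cm (now axes) [14.89  0.26 20.21] turn [ 2.000e-02 -4.701e+01 -5.000e-02] shift if turned first [24.94  0.28  2.89]
```

View pics/w4.png

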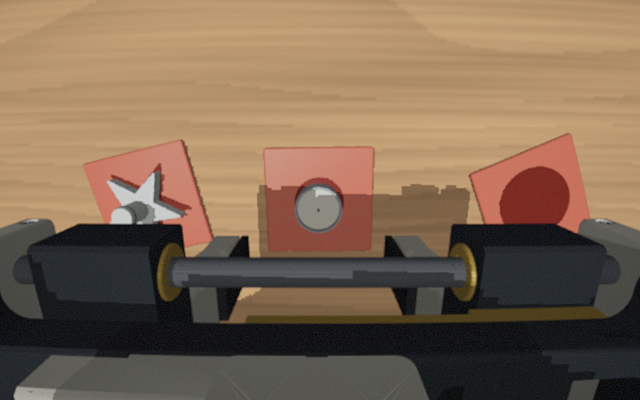

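```bash
python3 -m pendant '[[[0,0,0,0,-6.7,0,0.8],[0,0,0,0,-6.7,0,0.8],[0,0,0,0,-6.7,0,0.8],[0,0,0,0,-6.7,0,0.8],[0,0,0,0,-6.7,0,0.8],[0,0,0,0,-6.7,0,0.8],[0,0,0,0,-6.8,0,0.8],[2,0,0.3,0,0,0,0.8],[3,0,0.4,0,0,0,0.8],[3,0,0.4,0,0,0,0.8],[3,0,0.4,0,0,0,0.8],[3,0,0.4,0,0,0,0.8]]]'
python3 -m pendant '[[[3,0,0.4,0,0,0,0.8],[3,0,0.4,0,0,0,0.8],[3,0,0.2,0,0,0,0.8],[1.9,0,0,0,0,0,0.8],[0,0,0,0,0,0,0.8],[0,0,0,0,0,0,0.8],[0,0,0,0,0,0,0.8]]]'
python3 - <<'E'
from h import *
go(.457,-.097,.004,227)
o=ctrl.get_obs();p=snapshot('wrist');p['obs']=o; save(p,'w5.png')
for t in ['tin_center','large_cup_center']:
  for r in silhouettes(p,t)[:3]:
    ys,xs=np.nonzero(r['mask']); print(t,r['confidence'],r['bbox'],toplane(p,[xs.mean(),ys.mean()],H[t])[0])
    if t=='tin_center':
        P=toplane(p,np.c_[xs,ys],.02)[:,:2].astype(np.float32); print(cv2.minAreaRect(P*1000))
E
```

```text
clock: 12.37
tool_pos: [0.5225, -0.0115, 0.1209]
orientation: [-90.1, -0.1, -133.0]
force: [-0.5, -0.8, 0.7]
opening: 0.0704
clock: 12.95
tool_pos: [0.4576, -0.0968, 0.1222]
orientation: [-90.0, -0.0, -133.0]
force: [1.0, 0.4, 0.4]
opening: 0.0701
t 12.95 pos [ 0.4576 -0.0968  0.1222] [-9.0010e+01 -2.0000e-02 -1.3301e+02] op 0.0701 F [1.  0.4 0.4]
shift cm (now axes) [ 0.06 11.82 -0.03] turn [ 0.01 -0.01  0.02] shift if turned first [ 0.06 11.82 -0.03]
tin_center 0.62 [293.5, 162.8, 51.4, 82.5] [ 0.45618242 -0.09913351  0.012     ]
((456.8735656738281, -98.29175567626953), (67.38890838623047, 42.08036804199219), 46.56755065917969)
large_cup_center 0.94 [364.4, 290.0, 37.6, 20.0] [ 0.43614945 -0.20735307  0.013     ]
```

View pics/w5.png

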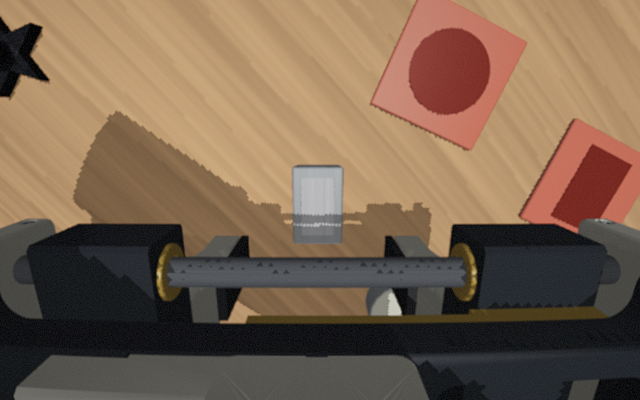

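The tin is at (318,205), square to the jaws and centred between them.

```bash
python3 -m pendant '[[[0.2,2,0,0,0,0,0.8],[0,3,0,0,0,0,0.8],[0,3,0,0,0,0,0.8],[0,2.4,0,0,0,0,0.8],[0,1.2,0,0,0,0,0.8],[0,0,0,0,0,0,0.8],[0,0,0,0,0,0,0],[0,0,0,0,0,0,0],[0,0,0,0,0,0,0],[0,0,0,0,0,0,0],[0,0,0,0,0,0,0],[0,0,0,0,0,0,0]]]'
python3 -c "
from h import *
go(.642,-.257,.06,205)"
```

```text
clock: 14.1
tool_pos: [0.4567, -0.0982, 0.0074]
orientation: [-89.9, 0.1, -133.0]
force: [-0.6, 1.1, 5.9]
opening: 0.0394
t 14.1 pos [ 0.4567 -0.0982  0.0074] [-8.9940e+01  8.0000e-02 -1.3299e+02] op 0.0394 F [-0.6  1.1  5.9]
shift cm (now axes) [-1.03 -5.23 24.39] turn [-0.04 22.01 -0.09] shift if turned first [-10.08  -5.26  22.23]
```

```bash
python3 -m pendant '[[[0,-2,0,0,0,0,0],[0,-3,0,0,0,0,0],[0,0,0,0,5.5,0,0],[0,0,0,0,5.5,0,0],[0,0,0,0,5.5,0,0],[0,0,0,0,5.5,0,0],[-0.8,0,2,0,0,0,0],[-1.3,0,2.8,0,0,0,0],[-1.3,0,2.8,0,0,0,0],[-1.3,0,2.8,0,0,0,0],[-1.3,0,2.8,0,0,0,0],[-1.3,0,2.8,0,0,0,0]]]'
python3 -m pendant '[[[-1.3,0,2.8,0,0,0,0],[-1.0,0,2.0,0,0,0,0],[-0.5,0,1.4,0,0,0,0],[0,1.5,0,0,0,0,0],[0,1.5,0,0,0,0,0],[0,0.5,0,0,0,0,0],[0,0,0,0,0,0,0],[0,0,0,0,0,0,0],[0,0,0,0,0,0,0]]]'
python3 -c "
from h import *
go(.642,-.257,.0135,205)"
```

```text
clock: 15.1
tool_pos: [0.5907, -0.2136, 0.0566]
orientation: [-90.0, 0.0, -155.0]
force: [-0.1, 0.3, -0.3]
opening: 0.0397
clock: 15.85
tool_pos: [0.642, -0.2568, 0.0226]
orientation: [-89.9, 0.1, -155.0]
force: [0.4, -0.4, -0.2]
opening: 0.0397
t 15.85 pos [ 0.642  -0.2568  0.0226] [-8.9950e+01  5.0000e-02 -1.5497e+02] op 0.0397 F [ 0.4 -0.4 -0.2]
shift cm (now axes) [0.01 0.91 0.02] turn [-0.05  0.03 -0.05] shift if turned first [0.01 0.91 0.02]
```

```bash
python3 -m pendant '[[[0,0.5,0,0,0,0,0],[0,0.4,0,0,0,0,0],[0,0,0,0,0,0,0],[0,0,0,0,0,0,0]]]'; python3 -m pendant '[[[0,0,0,0,0,0,0.6],[0,0,0,0,0,0,0.7],[0,0,0,0,0,0,0.7],[0,0,0,0,0,0,0.7],[0,-2,0,0,0,0,0.7],[0,-3,0,0,0,0,0.8],[0,-3,0,0,0,0,1],[0,-3,0,0,0,0,1],[0,0,0,0,0,0,1],[0,0,0,0,0,0,1]]]'
python3 - <<'E'
from h import *
go(.4447,-.2225,.12,205)
o=ctrl.get_obs();p=snapshot('wrist');p['obs']=o; save(p,'w6.png')
r=silhouettes(p,'tin_center')[0]
ys,xs=np.nonzero(r['mask']);P=toplane(p,np.c_[xs,ys],.027)[:,:2].astype(np.float32); print(r['confidence'],cv2.minAreaRect(P*1000))
E
```

```text
clock: 16.18
tool_pos: [0.642, -0.2567, 0.0132]
orientation: [-90.0, 0.1, -155.0]
force: [-0.1, 0.7, 1.6]
opening: 0.0396
clock: 17.02
tool_pos: [0.6427, -0.257, 0.1251]
orientation: [-89.9, 0.2, -155.0]
force: [-0.8, 0.8, -1.5]
opening: 0.0861
t 17.02 pos [ 0.6427 -0.257   0.1251] [ -89.86    0.22 -155.  ] op 0.0861 F [-0.8  0.8 -1.5]
shift cm (now axes) [ 16.49   0.42 -11.5 ] turn [-0.14  0.   -0.22] shift if turned first [ 16.49   0.51 -11.5 ]
0.94 ((642.0723876953125, -257.077880859375), (66.94888305664062, 41.70222473144531), 25.377437591552734)
```

View pics/w6.png

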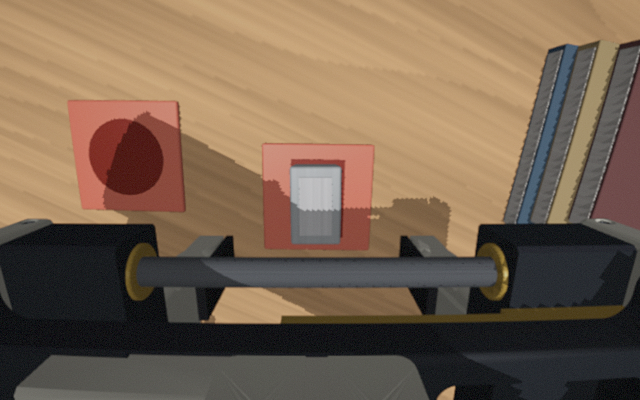

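The tin sits aligned on the oblong at (317,203). Next is the large cup.

```bash
python3 -m pendant '[[[1.5,0,-1,0,0,0,1],[2.5,0,-1.7,0,0,0,1],[2.5,0,-1.7,0,0,0,1],[2.5,0,-1.7,0,0,0,1],[2.5,0,-1.8,0,0,0,1],[2.5,0,-1.8,0,0,0,1],[2.5,0,-1.8,0,0,0,1],[0,0,0,0,0,0,1],[0,0,0,0,0,0,1],[0,0,0,0,0,0,1]]]'
python3 - <<'E'
from h import *
go(.4447,-.2225,.005,205)
o=ctrl.get_obs();p=snapshot('wrist');p['obs']=o; save(p,'w7.png')
for r in silhouettes(p,'large_cup_center')[:2]:
    ys,xs=np.nonzero(r['mask']); print(r['confidence'],r['bbox'],toplane(p,[xs.mean(),ys.mean()],.013)[0])
    c,rad=cv2.minEnclosingCircle(toplane(p,np.c_[xs,ys],.022)[:,:2].astype(np.float32)); print(c,rad)
E
```

```text
clock: 17.95
tool_pos: [0.4435, -0.2224, 0.1223]
orientation: [-90.0, -0.0, -155.0]
force: [0.2, 0.3, -0.1]
opening: 0.0874
t 17.95 pos [ 0.4435 -0.2224  0.1223] [-9.0000e+01 -2.0000e-02 -1.5499e+02] op 0.0874 F [ 0.2  0.3 -0.1]
shift cm (now axes) [-0.1  11.73  0.06] turn [-0.    0.01  0.02] shift if turned first [-0.1  11.73  0.06]
0.75 [282.4, 167.2, 72.5, 69.2] [ 0.44330084 -0.22406149  0.013     ]
(0.4447847008705139, -0.22336317598819733) 0.03163350373506546
```

View pics/w7.png

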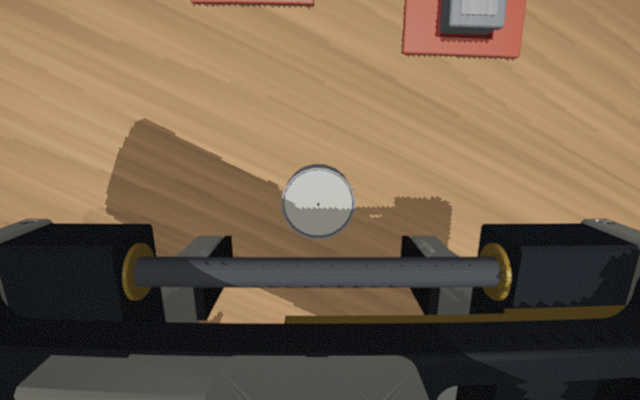

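The large cup is at (318,201), centred between the jaws.

```bash
python3 -m pendant '[[[0,2,0.1,0,0,0,1],[0,3,0,0,0,0,1],[0,3,0,0,0,0,1],[0,2.4,0,0,0,0,1],[0,1.2,0,0,0,0,1],[0,0,0,0,0,0,1],[0,0,0,0,0,0,0],[0,0,0,0,0,0,0],[0,0,0,0,0,0,0],[0,0,0,0,0,0,0],[0,0,0,0,0,0,0],[0,0,0,0,0,0,0]]]'
python3 -c "
from h import *
go(.607,-.092,.06,205)"
```

```text
clock: 19.05
tool_pos: [0.4444, -0.2233, 0.0075]
orientation: [-89.9, 0.1, -155.0]
force: [-0.5, 0.6, 5.1]
opening: 0.0594
t 19.05 pos [ 0.4444 -0.2233  0.0075] [-8.9940e+01  9.0000e-02 -1.5499e+02] op 0.0594 F [-0.5  0.6  5.1]
shift cm (now axes) [-20.29  -5.23  -5.02] turn [-0.06  0.01 -0.09] shift if turned first [-20.28  -5.25  -5.03]
```

```bash
python3 -m pendant '[[[0,-2,0,0,0,0,0],[0,-3,0,0,0,0,0],[-2,0,-0.5,0,0,0,0],[-2.7,0,-0.7,0,0,0,0],[-2.7,0,-0.7,0,0,0,0],[-2.7,0,-0.7,0,0,0,0],[-2.7,0,-0.7,0,0,0,0],[-2.7,0,-0.7,0,0,0,0],[-2.7,0,-0.6,0,0,0,0],[-2.1,0,-0.4,0,0,0,0],[0,1,0,0,0,0,0],[0,1.5,0,0,0,0,0]]]'
python3 -m pendant '[[[0,1,0,0,0,0,0],[0,0,0,0,0,0,0],[0,0,0,0,0,0,0],[0,0,0,0,0,0,0]]]'
python3 -c "
from h import *
go(.607,-.092,.0135,205)"
```

```text
clock: 20.05
tool_pos: [0.6085, -0.091, 0.0324]
orientation: [-89.9, 0.2, -154.9]
force: [0.2, -0.6, -1.7]
opening: 0.0594
clock: 20.38
tool_pos: [0.6067, -0.0924, 0.0221]
orientation: [-90.0, 0.0, -155.0]
force: [-0.4, -0.1, 0.3]
opening: 0.0597
t 20.38 pos [ 0.6067 -0.0924  0.0221] [-8.9980e+01  2.0000e-02 -1.5501e+02] op 0.0597 F [-0.4 -0.1  0.3]
shift cm (now axes) [-0.05  0.86 -0.02] turn [-0.02 -0.01 -0.02] shift if turned first [-0.05  0.86 -0.02]
```

Then I release it, rise, and back off to the left and high so both fixed cameras can see.

```bash
python3 -m pendant '[[[0,0.5,0,0,0,0,0],[0,0.35,0,0,0,0,0],[0,0,0,0,0,0,0],[0,0,0,0,0,0,0]]]'; python3 -m pendant '[[[0,0,0,0,0,0,0.9],[0,0,0,0,0,0,1],[0,0,0,0,0,0,1],[0,0,0,0,0,0,1],[0,-2,0,0,0,0,1],[0,-3,0,0,0,0,1],[0,-3,0,0,0,0,1],[0,-4,0,0,0,0,1],[0,-4,0,0,0,0,1],[0,-4,0,0,0,0,1],[0,0,0,0,0,0,1]]]'
python3 -m pendant '[[[3,0,0,0,0,0,1],[3,0,0,0,0,0,1],[3,0,0,0,0,0,1],[3,0,0,0,0,0,1],[3,0,0,0,0,0,1],[0,0,0,0,0,0,1],[0,0,0,0,0,0,1],[0,0,0,0,0,0,1]]]'
python3 - <<'E'
from h import *
go(.5,-.1,.2,205)
ob=ctrl.get_obs()
T=dict(small_cup_center=.016,large_cup_center=.019,star_center=.016,tin_center=.018,jar_center=.051,organiser_center=.035)
for n in ['wrist','scene','side']:
    p=snapshot(n); p['obs']=ob
    for t in T:
        for r in silhouettes(p,t)[:2]:
            ys,xs=np.nonzero(r['mask']); 
            if len(xs): print(n,t,round(r['confidence'],2),r['bbox'],toplane(p,[xs.mean(),ys.mean()],T[t])[0].round(4))
    im=p['image']
    if n=='wrist': save(im,'f_w.png')
    else: save(cv2.resize(im[110:310,220:430] if n=='scene' else im[110:340,200:400],None,fx=2.6,fy=2.6,interpolation=cv2.INTER_CUBIC),'f_%s.png'%n)
E
```

```text
clock: 20.72
tool_pos: [0.6069, -0.0922, 0.0133]
orientation: [-90.0, 0.0, -155.0]
force: [0.9, -0.5, 0.5]
opening: 0.0592
clock: 21.63
tool_pos: [0.6106, -0.0926, 0.2226]
orientation: [-89.6, 0.7, -154.9]
force: [1.9, 0.3, 1.5]
opening: 0.0878
clock: 22.3
tool_pos: [0.4709, -0.1556, 0.2135]
orientation: [-90.0, 0.1, -155.0]
force: [0.4, -0.0, -1.0]
opening: 0.0876
t 22.3 pos [ 0.4709 -0.1556  0.2135] [-8.9970e+01  6.0000e-02 -1.5501e+02] op 0.0876 F [ 0.4 -0.  -1. ]
shift cm (now axes) [-4.98  1.35 -3.81] turn [-0.03 -0.01 -0.06] shift if turned first [-4.98  1.35 -3.81]
wrist large_cup_center 0.82 [286.4, 1.8, 62.9, 61.5] [ 0.6078 -0.0913  0.019 ]
wrist star_center 0.62 [0.0, 125.4, 56.2, 62.7] [0.3604 0.1598 0.016 ]
wrist tin_center 0.57 [448.0, 39.8, 55.0, 70.7] [ 0.6429 -0.2569  0.018 ]
scene small_cup_center 0.54 [362.6, 193.2, 15.1, 12.4] [0.6021 0.1057 0.016 ]
scene large_cup_center 0.55 [325.2, 219.6, 16.2, 22.4] [ 0.6042 -0.0903  0.019 ]
scene star_center 0.56 [390.5, 172.1, 7.8, 13.3] [0.6024 0.261  0.016 ]
scene tin_center 0.55 [293.0, 263.0, 26.5, 18.5] [ 0.6412 -0.2559  0.018 ]
scene jar_center 0.69 [368.3, 99.0, 20.0, 29.9] [0.343  0.4655 0.051 ]
scene jar_center 0.67 [352.6, 191.0, 33.2, 27.8] [0.6294 0.0698 0.051 ]
scene organiser_center 0.56 [164.3, 233.1, 64.1, 62.9] [ 0.3743 -0.4841  0.035 ]
side small_cup_center 0.75 [260.2, 229.1, 15.0, 12.5] [0.604  0.1048 0.016 ]
side large_cup_center 0.54 [284.8, 177.9, 15.6, 22.8] [ 0.6081 -0.0889  0.019 ]
side star_center 0.68 [232.7, 270.5, 24.3, 21.5] [0.6013 0.2634 0.016 ]
side star_center 0.66 [328.8, 311.4, 22.0, 20.4] [0.3251 0.2868 0.016 ]
side tin_center 0.69 [292.3, 145.2, 17.2, 11.5] [ 0.641 -0.258  0.018]
side jar_center 0.79 [291.9, 359.0, 30.8, 41.0] [0.3457 0.462  0.051 ]
side organiser_center 0.76 [365.0, 106.1, 54.3, 41.2] [ 0.3761 -0.4801  0.035 ]
side organiser_center 0.61 [288.9, 144.5, 26.2, 17.0] [ 0.6317 -0.2097  0.035 ]
```

View pics/f_w.png

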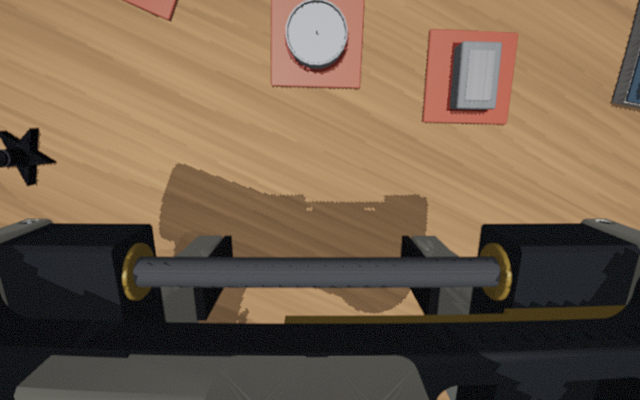

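View pics/f_scene.png

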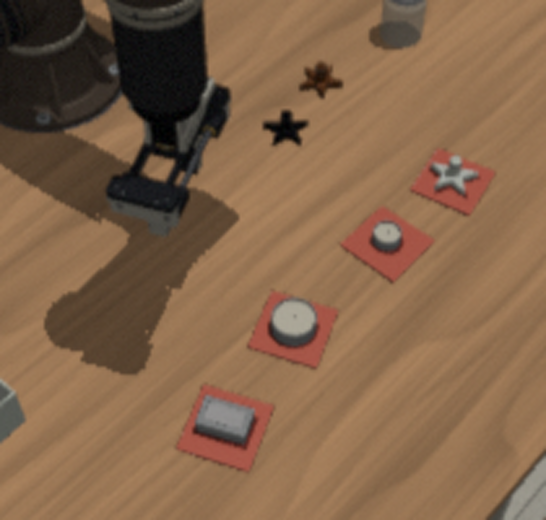

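View pics/f_side.png

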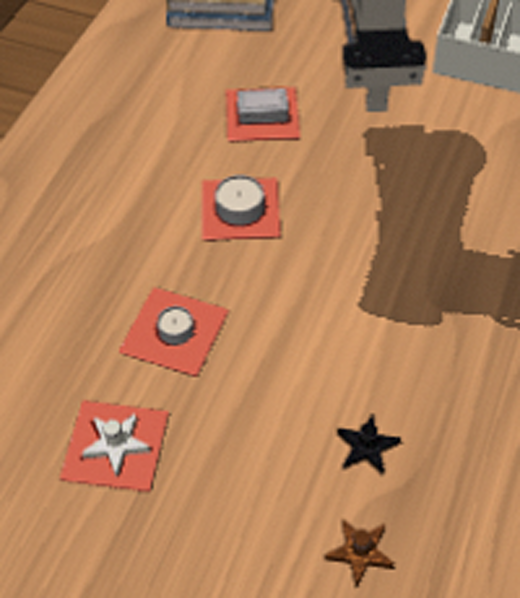

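All four things show on their own rests in both fixed views. My measured offsets from the marks are about 5 mm or less, and the arm is clear of everything.

```bash
python3 -c "
from h import *
print(ctrl.close_job())"
```

```text
the job is handed in; nothing more can be done
None
```

All four things are on their own coral rests, released and upright, and the job is handed in at about 22.5 s of the 96 s. I picked the white star and left the black and brown ones alone.

My last checks against the mark centres, averaged over the two fixed cameras (limit 12 mm):

| Thing | Offset from its mark |
|---|---|
| Small cup | about 4 mm |
| Large cup | about 3 mm |
| Star | about 3 mm |
| Tin | about 1 mm, length within about 1° of the oblong (wrist view) |

- **Bystanders:** the jar is within 2 mm of where it started. So is the organiser in the side view, but in the scene camera it has no reliable before-and-after pair. The networks had it under another name in that first picture, and that reading is about 19 mm off in plan once the height assumption changes, so I relied on the side view.
- **Disagreements:** the networks sometimes swapped names, for example calling a rest a cup, a jar or the organiser. I checked those against the pictures and ignored them. Individual views differed from each other by up to about 5 mm.
- **Not checked:** I did not measure the tilt or height of the placed things. They look upright and flat in the pictures.

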